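# Switch off the food processor and snap the stud cap home

## Robot

A 6-joint arm with a two-finger parallel gripper is mounted at the origin on a cart in front of the work surface, level with it; the furniture and walls round the work are solid. World frame = base frame: x ahead of the robot, y to its left, z up, the work surface at z = 0. Lengths are in m, angles in rad, forces in N, time in s.
With the tool pointing down it reaches from about 0.425 to 0.95 m from the base axis. Payload 3.5 kg.
Tool frame: the origin (TCP) lies between the finger pads, 19 mm behind the fingertips; this is the grasp point; z points along the fingers, y is the line along which they close (so a half turn about z gives the same grasp; the last joint's range is limited). The gripper opens to 85 mm and grips with 20 to 120 N. Pads are 22 mm wide; open, the fingers measure 114 mm over their backs; the gripper's body (76 mm by 85 mm) begins 54 mm behind the grasp point. The pads swing forward as they close: fully open they stand 13 mm farther back than shut.
Start: joints at [-1.411, 0.286, 1.577, -0, 1.279, -0.15], TCP at [0.206, -0.643, 0.25] pointing down, gripper open.
Joint ranges: [-2.77, 2.77], [-0.9, 2.22], [0.21, 2.48], [-1.53, 4.67], [0.24, 2.81], [-2.84, 2.84]. Speed limits (rad/s): [2.79, 2.79, 3.14, 3.14, 3.14, 3.14].

## Interface

Orientations are given as a unit quaternion [x, y, z, w].
In Python, from plant import ctrl gives the robot as it stands.
- The arm moves only by the tool send_rows, never from a script. Its argument "series" is a list that holds one entry, the list of rows, each a list of 7 numbers: the shift along the tool's x, y, z in cm, then the turn, a rotation vector about the tool's x, y, z in rad, then the opening, from -1 (shut) to 1 (fully open). In form: [[[x, y, z, rx, ry, rz, jaw], ...]]. A call has 1 to 10 rows; each row shifts and turns the commanded pose from where the row before left it, along the tool's axes as they then stand; what a row does not reach is not made up. A row lasts 1/8 s, in which the tool goes at most 62.5 mm and 10.7 degrees, less where a joint would pass 70% of its speed; a pose out of reach is approached as far as the arm can. A call is refused whole if a number of a shift passes 6.25 or a number of a turn 0.188, either way. A call with a gripper value outside its range is refused whole. The fingers move at their own pace and stop on an object; "force" is the grip in N (left out, the last holds). Time passes only in rows, so rows that do not move let the fingers close. It gives the time, the measured TCP pose, the force, the opening and the grip force at its end, in the units of the state.
- ctrl.get_state(): the state, without advancing time (a new reading comes with each control period).
- ctrl.read_camera(name): name is "scene" or "top" or "wrist"; returns a dict with "img" (384x512x3 uint8, red, green, blue), "fx", "fy", "cx", "cy" (pixels), "R" (3x3) and "t" (3): a world point X has camera coordinates R X + t; the wrist camera has in their place "hand_eye" (4x4, takes a point from camera to tool coordinates, whose origin is the TCP and whose axes are the flange's). Camera axes: x right, y down, z forward; pixel columns grow to the right and rows downward; lengths in m; the calibration is good to about 2 mm. A picture is of the moment at which its call begins: read the wrist's pose just before it. There is no depth.
- ctrl.sign_off(): hands the job in; it is judged then, once.
The state is a dict: "time": time; "qpos": joint angles; "dq": joint speeds; "joint_efforts": joint torques, N m; "eef_pos": TCP position; "tcp_rot": TCP orientation; "contact_force": force on the tool from outside, world axes, zero at the start; "wrist_torque": the same for the moment, N m; "opening": opening from 0.0 (shut) to 1.0 (fully open); "finger_force": force on a finger pad.
Only numpy, scipy, OpenCV 4.12 (cv2) and the standard library are available. Lean on these libraries where they do the work, as an engineer would, in place of code of your own. Each camera call takes 0.05 s, during which the arm holds its last target. There are 200 camera calls.

## Task

Put the food processor base away safely: first turn its selector to the red off mark, and after that press the orange snap cap onto the steel drive stud until it clicks and sits fully home on its collar. Do not let go at the end: finish while the fingers are still pressing the cap down firmly. Leave the sugar jar and the salt shaker where they stand.

Things in the scene. Friction and masses are not known exactly. Their poses are not given: they have to be found in the camera images.
- processor: White motor base of a food processor, fixed to the worktop, 150 (x) x 240 (y) x 62 mm high, grey deck on top. Origin: centre of its underside, on the worktop; z up; its front (-x) roughly faces the robot, its +y end carries the drive stud and its -y end the selector, 130 mm apart.
- selector (a joint): Angle of the black selector in rad, growing clockwise seen from above; vertical axis at (0, -65) mm in the processor's frame. At 0 its pointer looks along the processor's -x, at the red dot (off). Detents every 0.628 rad: -0.628 (small yellow dot), 0 (red, off), 0.628 (small white dot), 1.257 (larger white dot), stops just past the outer two. It starts at or between the white dots.
- selector_grip (a point): Point on the selector's axis, inside its grip bar, 98 mm above the worktop: with the TCP here, fingers down, the tips stand 3 mm above the disc. The selector is a disc 48 mm across, 62 to 76 mm above the worktop, with an upright bar on it 46 mm long (along the pointer), 14 mm wide, top at 101 mm.
- stud_seat (a point): Centre of the top of the steel seat collar (52 mm across), 66 mm above the worktop, at (0, 65) mm in the processor's frame; z up. The cap's rim ends here. Pressing it on: the rim meets the sprung catches about 13 mm above this point, the force climbs to about 8 N, drops as the rim passes their widest point 8 mm above, then the cap must be pressed on down until it stops hard.
- snap_cap: Orange round plastic cap, 46 mm across, 34 mm high, closed top, hollow from below: mouth 27 mm across, inside 35 mm across and 27 mm deep. Stands mouth down on the worktop at the start, left or right of the processor. Origin: centre of the mouth, in the plane of the rim; z up through the closed top. Snapped home, its origin is at stud_seat. About 60 g.
- sugar_jar: Glass jar of sugar with a yellow lid, 63 mm across, 110 mm high; bystander. Origin: centre of its underside.
- salt_shaker: Glass salt shaker with a grey top, 44 mm across, 90 mm high; bystander. Origin: centre of its underside.
- pointer_tip (a point): Top of the end of the selector's bar that bears the white pointer line, 23 mm from the axis, 101 mm above the worktop. Leaving a detent takes about 0.1 N m; let go near one, the selector is drawn to its centre.
- off_mark (a point): Centre of the big red dot (13 mm across) on the deck, the off mark, 37 mm from the selector's axis, 62 mm above the worktop.
- stud_top (a point): Top centre of the drive stud, 22 mm above stud_seat: a dark post 22 mm across with a tapered top, and four bright sprung catches round it, 32 mm across at their widest (8 mm above the seat), sloping inward above that. They centre a cap that comes up to 3 mm off sideways.

How it is judged:
By the outcome, as a careful person would: the job done as asked, in the order asked, and still so for the second after the job is handed in, while the arm keeps its last pose, push and grip.
It also fails if it takes over 64 s, if anything falls off the work surface, if the arm or the gripper's body presses on something with over 40 N, if the wrist force passes 120 N, or if a joint passes its speed limit or range.

## Working session

There is one attempt and no reset: what is moved stays moved. The work goes in short steps, Python scripts to look and compute and a tool call to move; the robot and the scene stay as the last step left them, time stands still between calls to the robot, and variables do not carry over. Pictures are saved under pics/ and viewed, at most 10 in all, crops included, and the job is handed in when it is done.

Besides the shell and the picture viewer there is one more tool, called after ">>>" as a command line: name --argument value ..., lists and objects as JSON in quotes. send_rows: Moves the arm, as the interface text tells. Its arguments: {"type":"object","properties":{"series":{"type":"array"},"force":{"type":"number"}},"required":["series"]}

```bash
mkdir -p pics && ls
python3 - <<'E'
from plant import ctrl
import cv2, numpy as np
s=ctrl.get_state(); print(s)
for n in("scene","top"):
    c=ctrl.read_camera(n); cv2.imwrite(f"pics/{n}0.png",c["img"][:,:,::-1]); print(n,c["fx"],c["cx"],c["cy"],np.round(c["R"],3).tolist(),np.round(c["t"],3))
c=ctrl.read_camera("wrist");print(c["fx"],np.round(c["hand_eye"],4))
E
```

```text
pics
{'time': 0.0, 'qpos': array([-1.41096057e+00,  2.87195119e-01,  1.57817799e+00,  7.26577841e-05,
        1.27859412e+00, -1.50005058e-01]), 'dq': array([ 0.0004422 , -0.00121721,  0.00131782, -0.00146298, -0.00144617,
        0.00188038]), 'joint_efforts': array([-6.42379496e-05, -4.05979300e+01, -2.92626107e+01, -1.56325918e-04,
        5.81531858e-03, -8.50330537e-06]), 'eef_pos': array([ 0.20575447, -0.64223604,  0.24862695]), 'tcp_rot': array([ 9.88024739e-01,  1.54290972e-01,  2.89401851e-05, -1.18744629e-03]), 'contact_force': array([-1.02650247, -0.73016732,  0.9203658 ]), 'wrist_torque': array([ 0.00237904, -0.00853351, -0.03870941]), 'finger_force': 0.0, 'opening': 0.9986088872639302}
scene 483.8509935306245 266.66899130441936 194.1738320480128 [[-0.58, -0.815, 0.005], [-0.318, 0.221, -0.922], [0.75, -0.536, -0.387]] [0.312 0.222 1.011]
top 355.0381596303017 249.62469942956392 191.72440359431894 [[0.013, -1.0, -0.027], [-0.997, -0.01, -0.082], [0.082, 0.028, -0.996]] [0.035 0.502 1.106]
293.7764606542591 [[-2.000e-03 -9.475e-01 -3.196e-01  8.250e-02]
 [ 1.000e+00 -2.000e-03 -2.000e-04 -5.000e-04]
 [-5.000e-04 -3.196e-01  9.475e-01 -1.236e-01]
 [ 0.000e+00  0.000e+00  0.000e+00  1.000e+00]]
```

View pics/scene0.png

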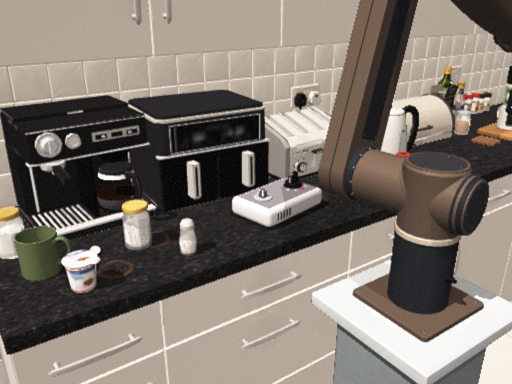

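View pics/top0.png

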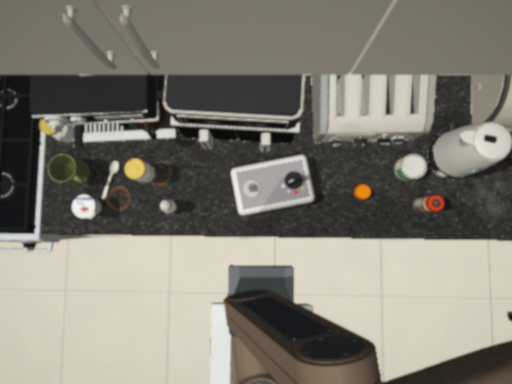

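The scene view shows the processor at about (278,200), with the shaker and jar to its left at (188,237) and (137,225). In the top view the stud is at (252,188), the selector at (293,180), the red dot near (296,192) and the cap at (362,192).

```bash
cat > h.py <<'E'
from plant import ctrl
import cv2, numpy as np
from scipy.spatial.transform import Rotation as Ro
def cam(n):
    s=ctrl.get_state(); c=ctrl.read_camera(n)
    if n=="wrist":
        T=np.eye(4);T[:3,:3]=Ro.from_quat(s["tcp_rot"]).as_matrix();T[:3,3]=s["eef_pos"]
        T=T@c["hand_eye"]; c["R"]=T[:3,:3].T; c["t"]=-c["R"]@T[:3,3]
    c["o"]=-c["R"].T@c["t"]; c["bgr"]=c["img"][:,:,::-1].copy(); c["hsv"]=cv2.cvtColor(c["img"],cv2.COLOR_RGB2HSV)
    return c
def ray(c,p):
    d=c["R"].T@np.array([(p[0]-c["cx"])/c["fx"],(p[1]-c["cy"])/c["fy"],1]); return d/np.linalg.norm(d)
def onz(c,p,z):
    d=ray(c,p); return c["o"]+d*(z-c["o"][2])/d[2]
def tri(a,b):
    "a,b: (cam,pix) ; least squares meeting point and gap"
    A=[];y=[]
    for c,p in(a,b):
        d=ray(c,p);P=np.eye(3)-np.outer(d,d);A.append(P);y.append(P@c["o"])
    X=np.linalg.lstsq(np.vstack(A),np.hstack(y),rcond=None)[0]
    return X,[float(np.linalg.norm(A[i]@(X-(a,b)[i][0]["o"]))) for i in(0,1)]
def proj(c,X):
    v=c["R"]@X+c["t"]; return np.array([c["fx"]*v[0]/v[2]+c["cx"],c["fy"]*v[1]/v[2]+c["cy"]])
def blobs(c,lo,hi,amin=8):
    m=cv2.inRange(c["hsv"],lo,hi); n,l,st,ce=cv2.connectedComponentsWithStats(m)
    return [(ce[i].round(1).tolist(),st[i].tolist()) for i in range(1,n) if st[i,4]>=amin]
E
python3 - <<'E'
from h import *
t=cam("top")
print("orange",blobs(t,(5,150,120),(18,255,255))); print("red",blobs(t,(0,150,100),(4,255,255),4),blobs(t,(172,120,100),(180,255,255),4))
print("yel",blobs(t,(19,120,120),(32,255,255)))
for n,p,z in(("cap",(362,192),.034),("stud",(252,188),.088),("sel",(293,180),.1),("red",(296,192),.062),("shaker",(168,206),.09),("kettle",(410,166),.1),("spice",(432,203),.08)): print(n,onz(t,p,z).round(3))
cv2.imwrite("pics/top1.png",cv2.resize(t["bgr"][140:230,215:385],None,fx=4,fy=4,interpolation=cv2.INTER_CUBIC))
E
```

```text
orange [([362.1, 191.4], [354, 184, 17, 16, 219]), ([435.0, 202.8], [426, 196, 18, 15, 149])]
red [([295.5, 191.5], [295, 191, 2, 2, 4]), ([433.2, 203.0], [427, 195, 17, 17, 57]), ([437.8, 206.0], [437, 205, 3, 3, 4])] []
yel [([45.2, 127.6], [39, 119, 17, 16, 123]), ([134.2, 168.3], [124, 158, 22, 22, 371])]
cap [ 0.503 -0.309  0.034]
stud [0.507 0.032 0.088]
sel [ 0.531 -0.089  0.1  ]
red [ 0.499 -0.102  0.062]
shaker [0.45  0.282 0.09 ]
kettle [ 0.576 -0.431  0.1  ]
spice [ 0.469 -0.501  0.08 ]
```

View pics/top1.png

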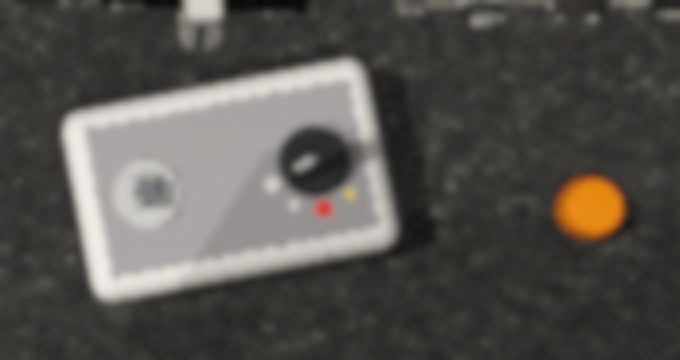

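The crop shows the stud at crop pixel (145,192), the selector at (315,160) and the red dot at (323,208). The pointer looks toward the larger white dot at (272,184), so the selector starts near 1.257 rad. Next I'll get two wrist views.

>>> send_rows --series '[[[4.7,-3.8,-0.6,0,0,0,1],[4.7,-3.8,-0.6,0,0,0,1],[4.7,-3.8,-0.6,0,0,0,1],[4.7,-3.8,-0.6,0,0,0,1],[4.7,-3.8,-0.6,0,0,0,1],[4.7,-3.8,-0.6,0,0,0,1],[4.7,-3.8,-0.6,0,0,0,1],[4.7,-3.8,-0.6,0,0,0,1],[0,0,0,0,0,0,0],[0,0,0,0,0,0,0]]]'

```text
time: 1.45
eef_pos: [0.471, -0.2387, 0.2978]
tcp_rot: [0.988, 0.155, -0.0, 0.0]
contact_force: [0.2, -0.4, -1.4]
opening: 0.6
finger_force: 0.0
```

Run:
```python
from h import *
import pickle
c=cam("wrist"); pickle.dump(c,open("w1.pkl","wb")); cv2.imwrite("pics/w1.png",c["bgr"])
print(blobs(c,(5,150,120),(18,255,255),30),blobs(c,(0,150,100),(4,255,255),6))
```

```text
[([315.7, 144.6], [298, 127, 37, 37, 1075]), ([462.3, 234.2], [445, 219, 36, 32, 409])] [([151.1, 100.6], [147, 96, 10, 10, 78]), ([457.1, 225.8], [443, 217, 34, 26, 102]), ([463.6, 224.8], [460, 223, 7, 4, 9]), ([440.3, 235.2], [439, 232, 4, 7, 16]), ([466.3, 246.3], [464, 244, 6, 6, 9]), ([469.7, 245.7], [468, 244, 4, 4, 6]), ([451.8, 248.5], [449, 247, 6, 4, 8]), ([458.0, 249.5], [456, 248, 6, 3, 8])]
```

>>> send_rows --series '[[[1.9,-6.0,0,0,0,0,0],[1.9,-6.0,0,0,0,0,0],[1.9,-6,0,0,0,0,0],[0,0,0,0,0,0,0],[0,0,0,0,0,0,0]]]'

```text
time: 2.12
eef_pos: [0.4705, -0.0525, 0.2979]
tcp_rot: [0.988, 0.154, -0.0, 0.0]
contact_force: [0.7, 0.4, 0.0]
opening: 0.499
finger_force: 0.0
```

Run:
```python
from h import *
import pickle
c=cam("wrist"); pickle.dump(c,open("w2.pkl","wb")); cv2.imwrite("pics/w2.png",c["bgr"])
print(blobs(c,(5,150,120),(18,255,255),30),blobs(c,(0,150,100),(4,255,255),6))
a=cv2.imread("pics/w1.png")
cv2.imwrite("pics/w12.png",cv2.resize(np.vstack([a[60:300],c["bgr"][60:300]]),None,fx=1.25,fy=1.25))
```

```text
[([436.8, 182.5], [415, 165, 44, 36, 1150])] [([300.1, 148.3], [296, 144, 9, 9, 64])]
```

View pics/w12.png

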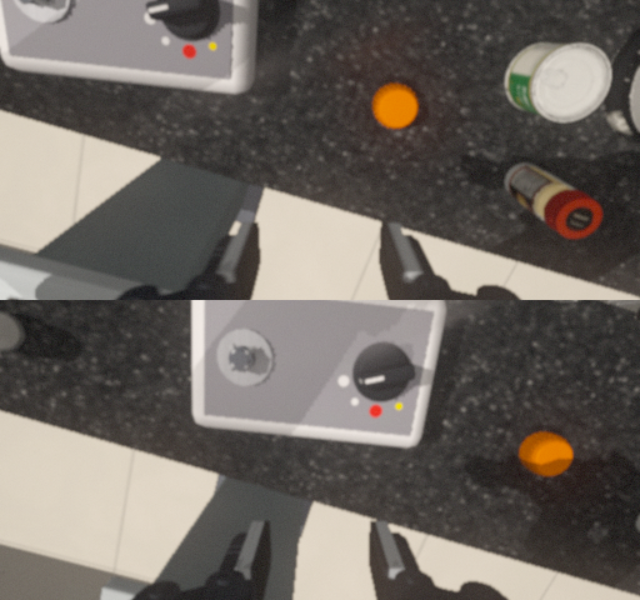

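The wrist views show the cap clear of its neighbours. In w2 the collar is at about (195,106), the selector at about (306,117), the big white dot at (274,125) with the pointer looking at it, and the red dot at (300,148).

Run:
```python
from h import *
import pickle
w1,w2=[pickle.load(open(f,"rb")) for f in("w1.pkl","w2.pkl")]
t=cam("top")
X,g=tri((w1,(151.1,100.6)),(w2,(300.1,148.3)));print("red",X.round(4),g, [onz(w,p,.062).round(4)[:2] for w,p in((w1,(151.1,100.6)),(w2,(300.1,148.3)))], onz(t,(295.5,191.5),.062))
# white & yellow dots
for n,w in(("w1",w1),("w2",w2)):
    for nm,lo,hi in(("yel",(20,100,130),(34,255,255)),("wht",(0,0,185),(180,50,255))):
        for ce,st in blobs(w,lo,hi,5):
            if st[4]<150 and ce[1]<200: print(n,nm,ce,st[4],onz(w,ce,.062).round(4))
# cap top face = bright orange
for n,w in(("w1",w1),("w2",w2)):
    for ce,st in blobs(w,(5,150,190),(18,255,255),100): print(n,"captop",ce,st,onz(w,ce,.034).round(4))
# collar & dark selector ellipses in w2
for nm,lo,hi,bx in(("collar",(0,0,165),(180,60,255),(160,70,230,145)),("sel",(0,0,0),(180,255,75),(265,85,345,140))):
    m=np.zeros(w2["hsv"].shape[:2],np.uint8);x0,y0,x1,y1=bx;m[y0:y1,x0:x1]=cv2.inRange(w2["hsv"],lo,hi)[y0:y1,x0:x1]
    cs=max(cv2.findContours(m,0,1)[0],key=cv2.contourArea);e=cv2.fitEllipse(cv2.convexHull(cs));print(nm,e,onz(w2,e[0],.066).round(4),onz(w2,e[0],.076).round(4))
cv2.imwrite("pics/w2c.png",cv2.resize(w2["bgr"][70:190,150:360],None,fx=3.8,fy=3.8,interpolation=cv2.INTER_CUBIC))
```

```text
red [ 0.502  -0.1001  0.0617] [0.00017344514378407307, 0.0001734451437844956] [array([ 0.5022, -0.1002]), array([ 0.5018, -0.1   ])] [ 0.50019367 -0.1002402   0.062     ]
w1 yel [169.8, 96.5] 33 [ 0.5133 -0.1201  0.062 ]
w1 wht [442.1, 8.4] 40 [ 0.6897 -0.3779  0.062 ]
w1 wht [435.0, 16.3] 9 [ 0.6807 -0.3743  0.062 ]
w1 wht [455.2, 33.5] 13 [ 0.6726 -0.4035  0.062 ]
w1 wht [473.3, 36.9] 37 [ 0.6757 -0.4242  0.062 ]
w1 wht [53.6, 61.6] 7 [0.5103 0.0125 0.062 ]
w1 wht [125.9, 66.5] 47 [ 0.53   -0.0658  0.062 ]
w1 wht [118.5, 75.1] 44 [ 0.5184 -0.0593  0.062 ]
w1 wht [131.9, 92.2] 36 [ 0.5046 -0.0771  0.062 ]
w1 wht [419.6, 110.9] 139 [ 0.5872 -0.4053  0.062 ]
w1 wht [485.4, 129.4] 5 [ 0.5919 -0.4912  0.062 ]
w1 wht [495.4, 157.6] 14 [ 0.5653 -0.5219  0.062 ]
w2 yel [318.7, 144.6] 29 [ 0.513  -0.1202  0.062 ]
w2 wht [203.1, 89.5] 8 [0.5323 0.0309 0.062 ]
w2 wht [274.5, 124.3] 84 [ 0.5198 -0.0606  0.062 ]
w2 wht [299.3, 123.5] 49 [ 0.5297 -0.0887  0.062 ]
w2 wht [283.4, 140.9] 44 [ 0.5042 -0.0774  0.062 ]
w1 captop [316.3, 145.9] [300, 131, 34, 31, 826] [ 0.5082 -0.3111  0.034 ]
w2 captop [440.2, 181.2] [424, 172, 34, 20, 479] [ 0.5135 -0.3059  0.034 ]
collar ((194.24122619628906, 105.16703033447266), (42.685604095458984, 46.44148635864258), 151.65994262695312) [0.5127 0.0358 0.066 ] [0.5137 0.0341 0.076 ]
sel ((308.1129455566406, 120.11063385009766), (36.30778121948242, 47.589237213134766), 64.45606231689453) [ 0.5367 -0.0966  0.066 ] [ 0.5371 -0.0946  0.076 ]
```

View pics/w2c.png

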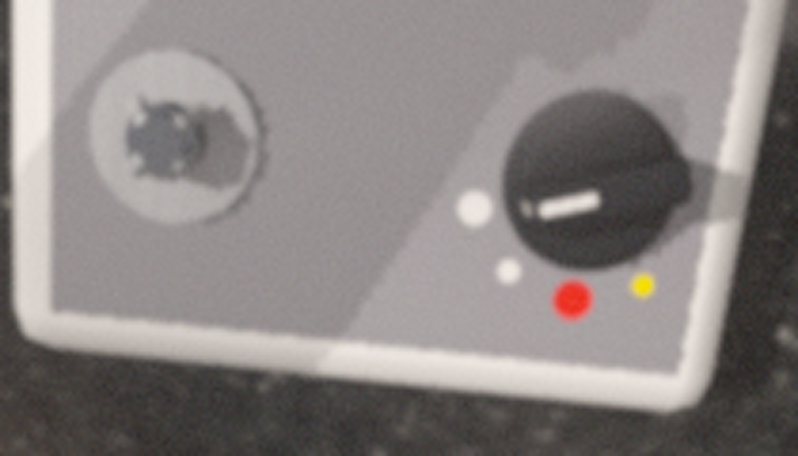

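The close-up shows the collar centre near crop (172,137) and the pointer line running from (540,212) to (600,198), lying at or slightly short of the big white dot at (474,208).

```bash
cat >> h.py <<'E'
def rows(pos,psi,step=.055,ang=.17):
    "shift (cm) and rz, tool axes, to reach pos with tool x at world yaw psi, pointing down"
    s=ctrl.get_state(); R=Ro.from_quat(s["tcp_rot"]); d=R.inv().apply(np.array(pos)-s["eef_pos"])*100
    rv=(R.inv()*(Ro.from_euler("z",psi)*Ro.from_euler("x",np.pi))).as_rotvec()
    n=int(max(np.ceil(np.linalg.norm(d)/5.5),np.ceil(np.linalg.norm(rv)/ang),1)); print("shift cm",d.round(2),"rot",rv.round(3),"n",n,"per row",(d/n).round(2),(rv/n).round(3))
E
python3 - <<'E'
from h import *
import pickle
from scipy.optimize import least_squares
w1,w2=[pickle.load(open(f,"rb")) for f in("w1.pkl","w2.pkl")]
D=np.array([[.5132,-.1202],[.502,-.1001],[.5043,-.0772],[.5193,-.0600]])
th=np.array([-.628,0,.628,1.257])
f=lambda p:(np.c_[p[0]-.037*np.cos(th-p[2]),p[1]+.037*np.sin(th-p[2])]-D).ravel()
r=least_squares(f,[.538,-.093,.2]);x,y,a=r.x;print("axis,yaw",r.x,"res mm",(r.fun*1e3).round(1),"stud",x-.13*np.sin(a),y+.13*np.cos(a))
for n,w,bx in(("w1",w1,(110,50,150,80)),("w2",w2,(285,110,318,133))):
    m=np.zeros(w["hsv"].shape[:2],np.uint8);x0,y0,x1,y1=bx;m[y0:y1,x0:x1]=cv2.inRange(w["hsv"],(0,0,140),(180,60,255))[y0:y1,x0:x1]
    k,l,st,ce=cv2.connectedComponentsWithStats(m)
    for i in range(1,k):
        if st[i,4]<20: continue
        P=np.argwhere(l==i)[:,::-1]; Q=np.array([onz(w,p,.101)[:2] for p in P]); c=Q.mean(0); v=np.linalg.svd(Q-c)[2][0]; v*=np.sign((c-[x,y])@v)
        print(n,st[i],ce[i].round(1),"c",c.round(4),"from axis",(c-[x,y]).round(4),"theta",np.arctan2(v[1],-v[0])+a,"len",np.ptp((Q-c)@v))
rows([x,y,.16],-1.03)
E
```

```text
axis,yaw [ 0.53802274 -0.0922586   0.21272851] res mm [ 0.1  0.4 -0.1  0.  -0.1 -0.1  0.1 -0.3] stud 0.5105761370671874 0.03481100714345077
w1 [110  50  25  30 452] [118.2  64.4] c [ 0.5316 -0.0741] from axis [-0.0064  0.0181] theta 0.1775066783295456 len 0.03160193223867658
w2 [292 120  16   8  75] [299.3 123.5] c [ 0.5317 -0.0819] from axis [-0.0063  0.0103] theta 1.2691528232741316 len 0.016538574558549936
shift cm [ 5.24  5.77 13.79] rot [0.    0.    1.337] n 8 per row [0.66 0.72 1.72] [0.    0.    0.167]
```

>>> send_rows --series '[[[2.6,2.9,4,0,0,0,0],[2.6,2.9,4,0,0,0,0],[0,0,0,0,0,0.168,0],[0,0,0,0,0,0.168,0],[0,0,0,0,0,0.168,0],[0,0,0,0,0,0.168,0],[0,0,0,0,0,0.168,0],[0,0,0,0,0,0.168,0],[0,0,0,0,0,0.168,0],[0,0,0,0,0,0.168,0]]]'

```text
time: 3.48
eef_pos: [0.5377, -0.0928, 0.2177]
tcp_rot: [0.867, -0.498, -0.0, 0.0]
contact_force: [-0.1, 0.3, 0.5]
opening: 0.498
finger_force: 0.0
```

>>> send_rows --series '[[[0,0,0,0,0,0,0],[0,0,0,0,0,0,0]]]'

```text
time: 3.72
eef_pos: [0.5378, -0.0917, 0.2178]
tcp_rot: [0.869, -0.494, -0.0, 0.0]
contact_force: [0.2, -0.7, -0.4]
opening: 0.498
finger_force: 0.0
```

Run:
```python
from h import *
import pickle
w1,w2=[pickle.load(open(f,"rb")) for f in("w1.pkl","w2.pkl")]
print("pointer line",tri((w1,(125.9,66.5)),(w2,(299.3,123.5))))
c=cam("wrist"); cv2.imwrite("pics/w3.png",c["bgr"]); pickle.dump(c,open("w3.pkl","wb"))
print("axis->px",proj(c,np.array([.538,-.0923,.101])),"stud->",proj(c,np.array([.5106,.0348,.066])))
rows([.538,-.0923,.098],-1.04)
```

```text
pointer line (array([ 0.53195555, -0.08192685,  0.10129753]), [0.0001510949562253518, 0.00015109495622520072])
axis->px [255.98972175 190.30019707] stud-> [218.78152634 285.1833516 ]
shift cm [ 0.09  0.03 11.99] rot [0.    0.    0.006] n 3 per row [0.03 0.01 4.  ] [0.    0.    0.002]
```

View pics/w3.png

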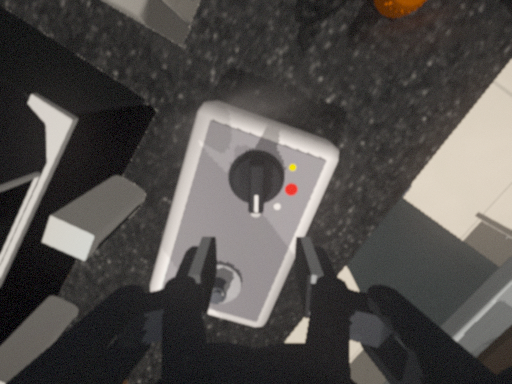

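The bar is vertical in the image at column 256 with the fingers on either side of it, so it lines up. Descending and gripping.

>>> send_rows --series '[[[0,0,4,0,0,0,0],[0,0,4,0,0,0,0],[0,0,2,0,0,0,0],[0,0,1,0,0,0,0],[0,0,1,0,0,0,0],[0,0,0,0,0,0,0]]]' --force 40

```text
time: 4.53
eef_pos: [0.5378, -0.0906, 0.0979]
tcp_rot: [0.869, -0.494, -0.0, 0.0]
contact_force: [-0.7, 0.2, 0.4]
opening: 0.502
finger_force: 0.0
```

>>> send_rows --series '[[[0,0,0,0,0,0,-1],[0,0,0,0,0,0,-1],[0,0,0,0,0,0,-1],[0,0,0,0,0,0,-1],[0,0,0,0,0,0,-1]]]'

```text
time: 5.15
eef_pos: [0.5373, -0.0916, 0.0992]
tcp_rot: [0.869, -0.494, -0.0, 0.001]
contact_force: [-4.6, -2.7, 3.7]
opening: 0.152
finger_force: 41.5
```

>>> send_rows --series '[[[0,0,0,0,0,-0.125,-1],[0,0,0,0,0,-0.125,-1],[0,0,0,0,0,-0.125,-1],[0,0,0,0,0,-0.125,-1],[0,0,0,0,0,-0.125,-1],[0,0,0,0,0,-0.125,-1],[0,0,0,0,0,-0.125,-1],[0,0,0,0,0,-0.125,-1],[0,0,0,0,0,-0.125,-1],[0,0,0,0,0,-0.125,-1]]]'

```text
time: 6.4
eef_pos: [0.5366, -0.093, 0.0992]
tcp_rot: [0.994, 0.111, -0.002, 0.002]
contact_force: [-7.3, -8.3, 5.1]
opening: 0.153
finger_force: 41.6
```

>>> send_rows --series '[[[0,0,0,0,0,0,-1],[0,0,0,0,0,0,-1]]]'

```text
time: 6.65
eef_pos: [0.5366, -0.093, 0.0993]
tcp_rot: [0.994, 0.109, -0.002, 0.002]
contact_force: [-6.7, -7.5, 5.6]
opening: 0.156
finger_force: 41.6
```

Run:
```python
from h import *
rows([.538,-.0923,.098],.21)
c=cam("top"); cv2.imwrite("pics/t5.png",c["bgr"])
```

```text
shift cm [ 0.15 -0.04  0.13] rot [0.004 0.005 0.008] n 1 per row [ 0.15 -0.04  0.13] [0.004 0.005 0.008]
```

>>> send_rows --series '[[[0,0,0,0,0,0,0.2],[0,0,0,0,0,0,0.2],[0,0,0,0,0,0,0.2],[0,0,0,0,0,0,0.2],[0,0,-2,0,0,0,0.2],[0,0,-4,0,0,0,0.2],[0,0,-5,0,0,0,0.5],[-1,4,-5,0,0,0,1],[0,0,0,0,0,0,1],[0,0,0,0,0,0,1]]]'

```text
time: 7.95
eef_pos: [0.5364, -0.1301, 0.2557]
tcp_rot: [0.994, 0.107, -0.0, -0.0]
contact_force: [-0.3, 0.5, -0.3]
opening: 1.002
finger_force: 0.0
```

Run:
```python
from h import *
import pickle
c=cam("wrist"); pickle.dump(c,open("w4.pkl","wb")); cv2.imwrite("pics/w4.png",c["bgr"])
m=blobs(c,(0,150,100),(4,255,255),20);print("red",m)
print([ (b,onz(c,b[0],.101).round(4)) for b in blobs(c,(0,0,150),(180,50,255),20) if b[1][4]<400])
print("axis",proj(c,np.array([.538,-.0923,.101])))
print([(b,onz(c,b[0],.034).round(4)) for b in blobs(c,(5,150,120),(18,255,255),100)])
rows([.505,-.309,.15],.21)
```

```text
red [([223.9, 193.0], [219, 189, 10, 8, 57])]
[(([232.4, 4.3], [203, 0, 47, 14, 359]), array([ 0.6789, -0.0792,  0.101 ])), (([375.4, 64.1], [364, 61, 23, 7, 66]), array([ 0.6607, -0.2097,  0.101 ])), (([358.1, 65.1], [354, 64, 10, 3, 25]), array([ 0.6567, -0.1952,  0.101 ])), (([412.1, 71.6], [402, 69, 22, 6, 60]), array([ 0.6618, -0.2433,  0.101 ])), (([372.7, 82.7], [362, 80, 22, 6, 50]), array([ 0.6457, -0.2125,  0.101 ])), (([460.4, 82.5], [456, 80, 9, 6, 43]), array([ 0.6624, -0.2887,  0.101 ])), (([487.4, 159.8], [479, 150, 22, 22, 69]), array([ 0.6027, -0.3443,  0.101 ])), (([499.0, 161.1], [485, 154, 27, 16, 237]), array([ 0.6039, -0.3559,  0.101 ])), (([218.9, 182.2], [217, 174, 5, 17, 76]), array([ 0.5254, -0.0948,  0.101 ])), (([162.0, 180.5], [156, 177, 12, 8, 24]), array([ 0.5152, -0.0395,  0.101 ])), (([429.8, 308.4], [417, 304, 26, 10, 162]), array([ 0.4266, -0.3597,  0.101 ])), (([87.7, 370.0], [81, 365, 17, 11, 94]), array([0.2462, 0.024 , 0.101 ]))]
axis [218.58460894 169.66637859]
[(([386.6, 212.4], [365, 196, 43, 34, 1094]), array([ 0.509 , -0.3062,  0.034 ]))]
shift cm [-6.84 16.88 10.44] rot [-0.002  0.002  0.006] n 4 per row [-1.71  4.22  2.61] [-0.     0.001  0.001]
```

View pics/w4.png

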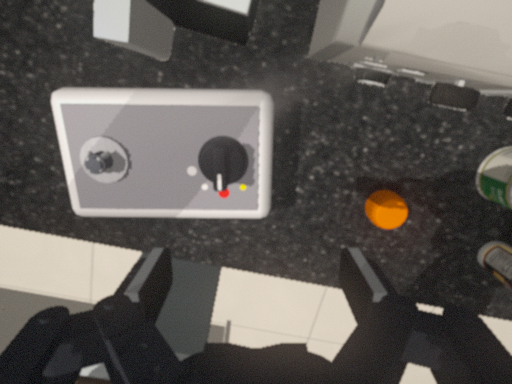

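The selector's pointer at (219,182) now lies in line with the red dot at (224,193), so it is off. The cap is at (387,212). Now over the cap.

>>> send_rows --series '[[[-1.6,4.2,2.1,0,0,0,1],[-1.6,4.2,2.1,0,0,0,1],[-1.6,4.2,2.1,0,0,0,1],[-1.6,4.2,2.1,0,0,0,1],[0,0,0,0,0,0,1],[0,0,0,0,0,0,1]]]'

```text
time: 8.75
eef_pos: [0.5097, -0.3069, 0.1707]
tcp_rot: [0.994, 0.108, -0.001, -0.001]
contact_force: [0.4, -0.4, -0.5]
opening: 1.004
finger_force: 0.0
```

Run:
```python
from h import *
import pickle
w1,w4=[pickle.load(open(f,"rb")) for f in("w1.pkl","w4.pkl")]
t=cam("top");c=cam("wrist"); pickle.dump(c,open("w5.pkl","wb"))
print("handle",[onz(t,(265,146),z).round(3) for z in(.1,.15,.2)],[onz(w4,(168,56),z).round(3) for z in(.1,.15,.2)],tri((t,(265,146)),(w4,(140,55))))
m=cv2.inRange(c["hsv"],(5,150,80),(18,255,255)); cs=max(cv2.findContours(m,0,1)[0],key=cv2.contourArea)
e=cv2.fitEllipse(cs); v=c["hsv"][m>0][:,2]; print("ellipse",e,"V pct",np.percentile(v,[5,20,40,60,80,95]))
b=[b for b in blobs(c,(5,150,190),(18,255,255),200)];print(b)
for z in(0,.034): print(z,onz(c,e[0],z).round(4))
b=b[0]; tw1=(316.3,145.9)
print("bright",onz(c,b[0],.034).round(4)); print("tri",tri((c,b[0]),(w1,tw1)),tri((c,b[0]),(t,(362.1,191.4))))
x,y,w,h=b[1][:4];
for p,q in(((x,b[0][1]),(x+w-1,b[0][1])),((b[0][0],y),(b[0][0],y+h-1))): print("edges at z=.034",onz(c,p,.034).round(4),onz(c,q,.034).round(4))
```

```text
handle [array([ 0.632, -0.006,  0.1  ]), array([ 0.621, -0.005,  0.15 ]), array([ 0.611, -0.004,  0.2  ])] [array([ 0.629, -0.032,  0.1  ]), array([ 0.627, -0.046,  0.15 ]), array([ 0.625, -0.06 ,  0.2  ])] (array([ 0.62784716, -0.00709975,  0.10325008]), [0.003847022791045064, 0.0038470227910455787])
ellipse ((262.46728515625, 182.5725860595703), (50.183799743652344, 51.944766998291016), 4.716094017028809) V pct [ 93. 134. 147. 231. 236. 237.]
[([261.2, 186.2], [239, 165, 46, 43, 1510])]
0 [ 0.503  -0.3152  0.    ]
0.034 [ 0.5131 -0.3121  0.034 ]
bright [ 0.5094 -0.3117  0.034 ]
tri (array([ 0.50778293, -0.31226694,  0.02903995]), [0.00010404282547373653, 0.00010404282547397908]) (array([ 0.50598453, -0.31274246,  0.0230969 ]), [3.535493578448827e-05, 3.535493578456456e-05])
edges at z=.034 [ 0.505  -0.2915  0.034 ] [ 0.5139 -0.3326  0.034 ]
edges at z=.034 [ 0.5292 -0.3073  0.034 ] [ 0.489  -0.3163  0.034 ]
```

>>> send_rows --series '[[[-0.2,0.4,4,0,0,0,1],[0,0,4,0,0,0,1],[0,0,3,0,0,0,1],[0,0,2,0,0,0,1],[0,0,1,0,0,0,1],[0,0,0.7,0,0,0,1],[0,0,0,0,0,0,1]]]' --force 70

```text
time: 9.72
eef_pos: [0.5094, -0.3126, 0.0257]
tcp_rot: [0.994, 0.108, 0.0, 0.0]
contact_force: [0.3, 0.3, 0.1]
opening: 1.0
finger_force: 0.0
```

>>> send_rows --series '[[[0,0,0,0,0,0,-1],[0,0,0,0,0,0,-1],[0,0,0,0,0,0,-1],[0,0,0,0,0,0,-1],[0,0,0,0,0,0,-1],[0,0,0,0,0,0,-1]]]'

```text
time: 10.48
eef_pos: [0.5098, -0.3132, 0.0265]
tcp_rot: [0.994, 0.108, 0.001, 0.001]
contact_force: [0.8, -0.8, 5.8]
opening: 0.523
finger_force: 71.9
```

>>> send_rows --series '[[[0,0,-3,0,0,0,-1],[0,0,-5,0,0,0,-1],[0,0,-6,0,0,0,-1],[0,0,0,0,0,0,-1],[0,0,0,0,0,0,-1]]]'

```text
time: 11.1
eef_pos: [0.5084, -0.3119, 0.1641]
tcp_rot: [0.994, 0.108, -0.001, -0.001]
contact_force: [-0.4, 1.0, -1.4]
opening: 0.518
finger_force: 71.6
```

Run:
```python
from h import *
import pickle
c=cam("wrist"); pickle.dump(c,open("w6.pkl","wb")); cv2.imwrite("pics/w6.png",c["bgr"])
s=ctrl.get_state();print(s["eef_pos"],s["opening"],s["finger_force"],s["contact_force"])
print(blobs(c,(5,150,80),(18,255,255),100),"tcp px",proj(c,s["eef_pos"]))
rows([.5106,.0348,.175],-1.0)
```

```text
[ 0.50786463 -0.31143602  0.16287412] 0.5220587901864755 71.58680951222777 [ 0.61346827  0.86653003 -1.9614926 ]
[([255.4, 262.1], [209, 210, 94, 104, 7712]), ([483.5, 310.7], [456, 288, 56, 47, 1034])] tcp px [255.49877335 268.45727844]
shift cm [  7.68 -33.77  -1.12] rot [-1.000e-03  4.000e-03  1.216e+00] n 8 per row [ 0.96 -4.22 -0.14] [-0.     0.001  0.152]
```

View pics/w6.png

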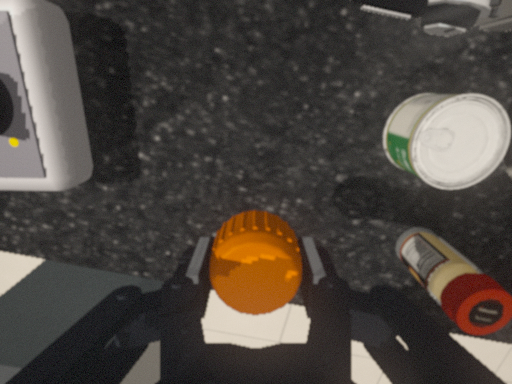

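The wrist view shows the cap held between the pads, with its top face at roughly (256,270), on the TCP's column.

Run:
```python
from h import *
import pickle
c=pickle.load(open("w6.pkl","rb")); P=np.array([.50786,-.31144,.16287]); a=.213
m=cv2.inRange(c["hsv"],(5,150,80),(18,255,255)); cs=max(cv2.findContours(m,0,1)[0],key=cv2.contourArea)[:,0]
ex=np.array([np.cos(a),np.sin(a)]);ey=np.array([np.sin(a),-np.cos(a)])
Q=np.array([onz(c,p,P[2]+.0075)[:2]-P[:2] for p in cs]); Q=np.c_[Q@ex,Q@ey]
L=Q[(cs[:,1]>275)]
from scipy.optimize import least_squares
r=least_squares(lambda p:np.hypot(L[:,0]-p[0],L[:,1]-p[1])-p[2],[0,0,.023],loss="soft_l1",f_scale=.0005)
print("circle lower arc (tool x,y,r) mm",r.x*1e3, "min x",L[:,0].min()*1e3,"y range",Q[:,1].min()*1e3,Q[:,1].max()*1e3)
r=least_squares(lambda p:np.hypot(L[:,0]-p[0],L[:,1]-p[1])-.023,[0,0],loss="soft_l1",f_scale=.0005);print("r fixed",r.x*1e3)
t=cam("top");print("top", [(b,(onz(t,b[0],.155)[:2]).round(4)) for b in blobs(t,(5,150,80),(18,255,255),60)])
```

```text
circle lower arc (tool x,y,r) mm [ 1.2529396   0.0646858  21.28057438] min x -20.391256400797495 y range -21.75207013069411 21.634271298954204
r fixed [3.33890937 0.0656356 ]
top []
```

Run:
```python
from h import *
import pickle
for f,bx in(("w4.pkl",(72,128,138,192)),("w2.pkl",(165,75,226,137)),("w3.pkl",(205,258,250,310))):
    c=pickle.load(open(f,"rb")); x0,y0,x1,y1=bx; V=c["hsv"][y0:y1,x0:x1,2]
    m=cv2.inRange(V,int(np.median(V[:6]))+14,255); m=cv2.morphologyEx(m,cv2.MORPH_OPEN,np.ones((3,3),np.uint8))
    cs=max(cv2.findContours(m,0,1)[0],key=cv2.contourArea); e=cv2.fitEllipse(cv2.convexHull(cs)); ctr=np.array(e[0])+[x0,y0]
    print(f,np.median(V[:6]),ctr.round(1),np.round(e[1],1),onz(c,ctr,.066).round(4), "exp diam px", (294*.052/np.linalg.norm(onz(c,ctr,.066)-c["o"])).round(1))
a,b=[pickle.load(open(f,"rb")) for f in("w2.pkl","w4.pkl")]
```

```text
w4.pkl 165.0 [ 99.4 155.1] [36.5 42.9] [0.5168 0.039  0.066 ] exp diam px 42.2
w2.pkl 156.0 [194.1 105.2] [41.6 45.7] [0.5126 0.0359 0.066 ] exp diam px 42.1
w3.pkl 150.0 [232.5 288.6] [13.8 29.1] [0.4953 0.031  0.066 ] exp diam px 44.1
```

>>> send_rows --series '[[[0.2,-4.7,-0.7,0,0,0,-1],[0.2,-4.7,-0.7,0,0,0,-1],[0.2,-4.7,-0.7,0,0,0,-1],[0.2,-4.7,-0.6,0,0,0,-1],[0.2,-4.7,-0.6,0,0,0,-1],[0.2,-4.7,-0.6,0,0,0,-1],[0,0,0,0,0,0,-1],[0,0,0,0,0,0,-1],[0,0,0,0,0,0,-1]]]'

```text
time: 12.32
eef_pos: [0.4603, -0.0353, 0.2034]
tcp_rot: [0.994, 0.107, -0.001, -0.0]
contact_force: [0.3, 0.6, -1.4]
opening: 0.516
finger_force: 71.8
```

Run:
```python
from h import *
import pickle
c=cam("wrist"); pickle.dump(c,open("w7.pkl","wb")); print(proj(c,np.array([.5115,.0345,.066])))
```

```text
[189.37194978 112.45199118]
```

>>> send_rows --series '[[[0.9,-4.2,0,0,0,0,-1],[0.9,-4.2,0,0,0,0,-1],[0.9,-4.2,0,0,0,0,-1],[0,0,0,0,0,0,-1],[0,0,0,0,0,0,-1],[0,0,0,0,0,0,-1]]]'

```text
time: 13.12
eef_pos: [0.46, 0.0933, 0.2041]
tcp_rot: [0.994, 0.107, -0.0, 0.0]
contact_force: [0.4, -1.5, 0.3]
opening: 0.523
finger_force: 71.9
```

Run:
```python
from h import *
import pickle
c=cam("wrist"); pickle.dump(c,open("w8.pkl","wb")); b=pickle.load(open("w7.pkl","rb")); X=np.array([.5115,.0345,.066]); o=[]
for w in(b,c):
    p=proj(w,X); x,y=(int(v) for v in p); x0=max(x-50,0);y0=max(y-50,0); k=w["bgr"][y0:y0+100,x0:x0+100]; print(p,"crop origin",x0,y0,k.shape)
    o.append(cv2.resize(k,(400,400),interpolation=cv2.INTER_CUBIC))
cv2.imwrite("pics/s78.png",np.hstack(o))
```

```text
[189.37194978 112.45199118] crop origin 139 62 (100, 100, 3)
[332.43040629 143.57188655] crop origin 282 93 (100, 100, 3)
```

View pics/s78.png

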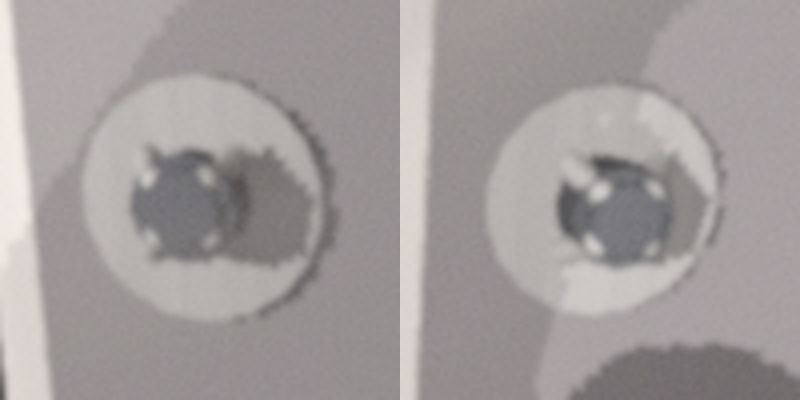

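In both crops the collar centre is near (202,197) on the left and (602,200) on the right. The four bright catch tips centre at about (178,207) and (625,217).

Run:
```python
from h import *
import pickle
b,c=[pickle.load(open(f,"rb")) for f in("w7.pkl","w8.pkl")]
print("collar",tri((b,(189.1,110.9)),(c,(332.25,142.6))),onz(b,(189.1,110.9),.066),onz(c,(332.25,142.6),.066))
print("tips",tri((b,(183.1,113.4)),(c,(337.9,146.9))))
for p in ([.5125,.0345,.165],): rows(p,-1.0)
```

```text
collar (array([0.51251584, 0.0349158 , 0.0659923 ]), [0.000215686218994721, 0.00021568621899462648]) [0.51273362 0.03490974 0.066     ] [0.51229973 0.03491116 0.066     ]
tips (array([0.51203938, 0.03523348, 0.08631651]), [1.988631028736959e-05, 1.9886310287741263e-05])
shift cm [3.88 6.86 3.92] rot [0.    0.    1.214] n 8 per row [0.49 0.86 0.49] [0.    0.    0.152]
```

>>> send_rows --series '[[[1.9,3.4,2,0,0,0,-1],[1.9,3.4,1.9,0,0,0,-1],[0,0,0,0,0,0.152,-1],[0,0,0,0,0,0.152,-1],[0,0,0,0,0,0.152,-1],[0,0,0,0,0,0.152,-1],[0,0,0,0,0,0.152,-1],[0,0,0,0,0,0.152,-1],[0,0,0,0,0,0.152,-1],[0,0,0,0,0,0.152,-1]]]'

```text
time: 14.42
eef_pos: [0.5115, 0.0351, 0.1652]
tcp_rot: [0.876, -0.482, 0.0, 0.0]
contact_force: [-0.8, -0.3, -0.8]
opening: 0.517
finger_force: 72.0
```

>>> send_rows --series '[[[0,0,2,0,0,0,-1],[0,0,1.5,0,0,0,-1],[0,0,0,0,0,0,-1],[0,0,0,0,0,0,-1]]]' --force 90

```text
time: 14.92
eef_pos: [0.5118, 0.0359, 0.1306]
tcp_rot: [0.877, -0.48, 0.0, -0.0]
contact_force: [0.5, 0.6, -0.5]
opening: 0.514
finger_force: 92.6
```

Run:
```python
from h import *
P=[]
for i in range(4): P.append(ctrl.get_state()["eef_pos"]); ctrl.read_camera("top")
print(np.round(P,4)); rows([.512,.0354,.106],-1.0); print(ctrl.get_state()["qpos"].round(2))
```

```text
[[0.5118 0.0359 0.1306]
 [0.512  0.0359 0.1309]
 [0.5121 0.036  0.1311]
 [0.512  0.0361 0.1311]]
shift cm [0.06 0.04 2.5 ] rot [-0.001 -0.001 -0.   ] n 1 per row [0.06 0.04 2.5 ] [-0.001 -0.001 -0.   ]
[-0.13  0.06  2.07  0.    1.01  2.44]
```

>>> send_rows --series '[[[0.05,0.05,1,0,0,0,-1],[0,0,0.8,0,0,0,-1],[0,0,0.5,0,0,0,-1],[0,0,0,0,0,0,-1]]]'

```text
time: 15.62
eef_pos: [0.5117, 0.035, 0.1071]
tcp_rot: [0.878, -0.479, 0.001, 0.0]
contact_force: [2.1, -1.7, 0.6]
opening: 0.517
finger_force: 92.9
```

>>> send_rows --series '[[[0,0,0.2,0,0,0,-1],[0,0,0.2,0,0,0,-1],[0,0,0.1,0,0,0,-1]]]'

```text
time: 16.0
eef_pos: [0.5124, 0.0345, 0.1035]
tcp_rot: [0.878, -0.479, 0.002, 0.0]
contact_force: [-0.3, -5.2, 7.3]
opening: 0.513
finger_force: 93.5
```

>>> send_rows --series '[[[0,0,0.1,0,0,0,-1],[0,0,0.1,0,0,0,-1]]]'

```text
time: 16.25
eef_pos: [0.5126, 0.0344, 0.1024]
tcp_rot: [0.878, -0.479, 0.002, 0.001]
contact_force: [-2.0, -5.5, 11.3]
opening: 0.511
finger_force: 93.9
```

>>> send_rows --series '[[[0,0,0.15,0,0,0,-1],[0,0,0.15,0,0,0,-1]]]'

```text
time: 16.5
eef_pos: [0.5128, 0.0344, 0.0996]
tcp_rot: [0.878, -0.479, 0.002, 0.0]
contact_force: [-0.0, -4.9, 3.6]
opening: 0.516
finger_force: 93.4
```

>>> send_rows --series '[[[0,0,0.15,0,0,0,-1],[0,0,0.15,0,0,0,-1]]]'

```text
time: 16.75
eef_pos: [0.511, 0.035, 0.0938]
tcp_rot: [0.878, -0.48, -0.0, 0.0]
contact_force: [1.9, -1.8, -1.0]
opening: 0.512
finger_force: 93.1
```

>>> send_rows --series '[[[0,0,0.15,0,0,0,-1],[0,0,0.15,0,0,0,-1]]]'

```text
time: 17.0
eef_pos: [0.5116, 0.0353, 0.0925]
tcp_rot: [0.878, -0.479, -0.0, 0.0]
contact_force: [-4.6, -3.4, 13.3]
opening: 0.513
finger_force: 94.8
```

>>> send_rows --series '[[[0,0,0.15,0,0,0,-1],[0,0,0.1,0,0,0,-1],[0,0,0,0,0,0,-1]]]'

```text
time: 17.38
eef_pos: [0.5117, 0.0353, 0.0925]
tcp_rot: [0.878, -0.479, -0.001, 0.001]
contact_force: [-8.9, -3.4, 20.3]
opening: 0.515
finger_force: 95.8
```

>>> send_rows --series '[[[0,0,0.1,0,0,0,-1],[0,0,0,0,0,0,-1],[0,0,0,0,0,0,-1]]]'

```text
time: 17.75
eef_pos: [0.5117, 0.0353, 0.0924]
tcp_rot: [0.878, -0.479, -0.001, 0.001]
contact_force: [-12.0, -3.3, 26.2]
opening: 0.519
finger_force: 96.4
```

The cap has stopped hard, with the rim at about 66 mm. One last look before handing in.

Run:
```python
from h import *
w=cam("wrist")
a=cv2.resize(w["bgr"],(400,300)); t=cam("scene")["bgr"][150:270,100:340]; o=np.vstack([cv2.resize(t,(600,300),interpolation=cv2.INTER_CUBIC)[:,:], np.hstack([a,np.zeros((300,200,3),np.uint8)])])
cv2.imwrite("pics/fin.png",o)
s=ctrl.get_state();print(s["contact_force"],s["eef_pos"],s["finger_force"])
print("red",[onz(w,b[0],.062).round(4) for b in blobs(w,(0,150,100),(4,255,255),20)],"axis px",proj(w,np.array([.5385,-.0923,.101])),"off px",proj(w,np.array([.502,-.1001,.062])))
```

```text
[-11.30745144  -3.8926414   25.89345327] [0.51174136 0.03531433 0.09243207] 96.4105992950499
red [array([ 0.5016, -0.1002,  0.062 ])] axis px [397.52231482 -37.35986514] off px [429.55282487  30.55153811]
```

View pics/fin.png

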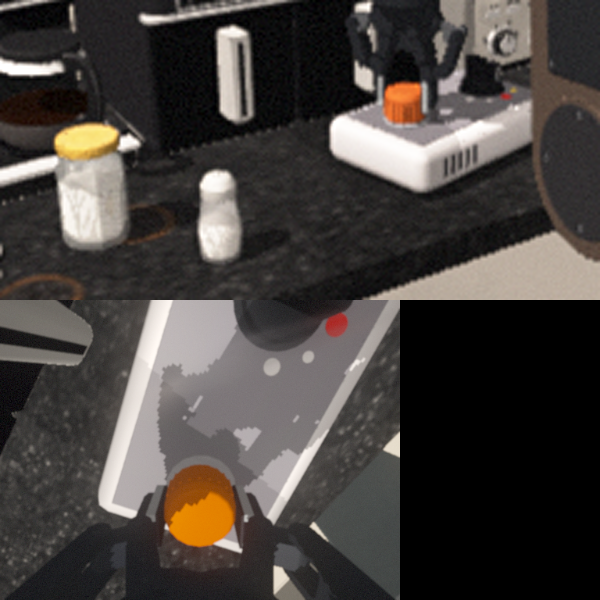

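The cap sits level on its collar at about (405,103) in the top half, gripped by the fingers. The jar and shaker have not moved, and the force is steady at 26 N down. Handing in.

```bash
python3 -c "
from plant import ctrl
print(ctrl.sign_off())"
```

```text
the job is handed in; nothing more can be done
None
```

The selector is on the red off mark and the orange cap is snapped fully home, with the fingers still pressing it down at about 26 N; the sugar jar and salt shaker were not touched, and the job is handed in.

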